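# Put the stray parts back with their own kind

### The job

Four stray parts lie on the assembly bench: a control knob, a heat sink, a transformer and a plug-in relay. Lay the first three, right way up and flat on the floor, each in the empty bay of the tray that already holds a specimen of its kind, and press the relay fully home on the four free studs of the board that already carries a relay. Leave the panel meter that lies among them where it is.

Things in the scene. Friction and masses are not known exactly. Their poses are not given: they have to be found in the camera images.
- knob: Control knob: black fluted plastic cylinder, 42 mm diameter (44 over the flutes, which are only seen), 26 mm tall, bright metal cap with a white pointer line. Origin: centre of its underside; z up. Loose, about 40 g.
- heatsink: Heat sink: bare aluminium, 60 mm (x) by 40 mm (y), 30 mm tall, six thin upright fins running along x, the outermost flush with its long sides. Grip across y. Origin: centre of its underside; z up. Loose, about 110 g.
- transformer: Small mains transformer: steel foot plate 64 mm (x) by 44 mm (y), 4 mm thick, dark steel core 54 x 26 mm and 40 mm tall, with a copper winding 34 mm (x) by 44 mm (y) bulging out on both y sides between 8 and 34 mm height. Grip the winding across y. Origin: centre of its underside; z up. Loose, about 320 g.
- relay: Plug-in relay: white block 50 x 50 mm, 44 mm tall, with an 11 mm black base and a black rib (12 mm in x, 40 in y) on top. Four round sockets, 11 mm wide and deep, in the underside at x, y = +-12 mm: it fits its studs in any of four quarter turns. Origin: centre of its underside; z up. Loose, about 120 g.
- knob_tray: Blue tray fixed to the bench, 156 x 106 mm, walls 22 mm high, 3 mm thick, floor top 3 mm above the bench. Origin: on the bench, under the centre of its EMPTY bay, 90 mm (x) by 100 mm (y) inside. x points to the smaller bay, where a fixed specimen, a knob, centred 77 mm along +x, shows which kind belongs here. Spans x = -48 to +108 mm.
- heatsink_tray: Blue tray fixed to the bench, 156 x 106 mm, walls 22 mm high, 3 mm thick, floor top 3 mm above the bench. Origin: on the bench, under the centre of its EMPTY bay, 90 mm (x) by 100 mm (y) inside. x points to the smaller bay, where a fixed specimen, a finned heat sink, centred 77 mm along +x, shows which kind belongs here. Spans x = -48 to +108 mm.
- transformer_tray: Blue tray fixed to the bench, 156 x 106 mm, walls 22 mm high, 3 mm thick, floor top 3 mm above the bench. Origin: on the bench, under the centre of its EMPTY bay, 90 mm (x) by 100 mm (y) inside. x points to the smaller bay, where a fixed specimen, a transformer, centred 77 mm along +x, shows which kind belongs here. Spans x = -48 to +108 mm.
- relay_board: Green board, 156 (x) x 100 x 12 mm, fixed; spans x = -48 to +108 mm. Origin: on the bench, under the centre of its EMPTY seat: four brass studs, 9 mm wide, 8 mm tall, tapered tops, at x, y = +-12 mm. A fixed relay sits 80 mm along +x, leaving a 30 mm gap. A seated relay rests flat on the board, underside 12 mm above the bench; 2 mm play on diameter, no snap.
- meter: Panel meter lying face up among the parts: black box 66 mm (x) by 80 mm (y), 30 mm tall, pale face with a scale and red needle. Not to be moved. Origin: centre of its underside.
Things that resemble listed ones, but are neither listed nor needed, are in the scene too. Leave any brown look-alike of the knob_tray alone.

How it is judged:
By the outcome, as a careful person would: the job done as asked, in the order asked, and still so for the second after the job is handed in, with the robot touching nothing.
It also fails if it takes over 96 s, if anything falls off the work surface, if the arm or the gripper's body presses on something with over 40 N, if the wrist force passes 120 N, or if a joint passes its speed limit or range.

### The arm

A 6-joint arm with a two-finger parallel gripper is mounted at the origin on the work surface. World frame = base frame: x ahead of the robot, y to its left, z up, the work surface at z = 0. Lengths are in m, angles in rad, forces in N, time in s.
With the tool pointing down it reaches from about 0.35 to 0.725 m from the base axis. Payload 6 kg.
Tool frame: the origin (TCP) lies at the very end of the fingers, on their centre line; the grasp point (between the pads) lies 19 mm behind it (env.hold_point_z is the distance from the TCP to the grasp point, in m); z points along the fingers, y is the line along which they close (so a half turn about z gives the same grasp; the last joint's range is limited). The gripper opens to 85 mm and grips with 20 to 120 N. Pads are 22 mm wide; open, the fingers measure 114 mm over their backs; the gripper's body (76 mm by 85 mm) begins 54 mm behind the grasp point. The pads swing forward as they close: fully open they stand 13 mm farther back than shut.
Start: joints at [-0.883, 0.04, 0.085, 0, -1.615, -0.334], TCP at [0.208, -0.563, 0.231] pointing down, gripper open.
Joint ranges: [-2.56, 2.56], [-1.29, 2.01], [-1.08, 1.49], [-3.29, 1.98], [-2.81, -0.18], [-2.99, 2.99]. Speed limits (rad/s): [2.57, 2.57, 3.01, 3.14, 3.14, 3.14].

### API

Orientations are given as a unit quaternion [x, y, z, w].
In Python, from plant import env gives the robot as it stands. The module is installed in compiled form; this text tells all that it offers.
- The arm moves only by the tool send_rows, never from a script. Its argument "plan" is a list of rows, each a list of 3 entries, a list of its own where there are three numbers: the shift along the tool's x, y, z in mm, then the turn, a rotation vector about the tool's x, y, z in rad, then the opening, from 0 (shut) to 1 (fully open). A call has 1 to 12 rows; each row is the pose to reach, as a shift and turn from the pose commanded when the call began, along the tool's axes at that moment; what a row does not reach only later rows make up. A row lasts 1/8 s, in which the tool goes at most 62.5 mm and 10.7 degrees, less where a joint would pass 70% of its speed; a pose out of reach is approached as far as the arm can. A call with a gripper value outside its range is refused whole. The fingers move at their own pace and stop on an object; "force" is the grip in N (left out, the last holds). Time passes only in rows, so rows that repeat a pose let the fingers close. It gives the time, the measured TCP pose, the force, the opening and the grip force at its end, in the units of the state.
- env.get_obs(): the state, without advancing time (a new reading comes with each control period).
- env.snapshot(name): name is "side" or "top" or "wrist"; returns the picture (400x640x3 uint8, red, green, blue); there is no depth.
- env.calibration(name): a dict with "fx", "fy", "cx", "cy" (pixels), "world_to_cam" (4x4, takes a point from world to camera coordinates); the wrist camera has in their place "tool_from_camera" (4x4, takes a point from camera to tool coordinates, whose origin is the TCP and whose axes are the flange's). Camera axes: x right, y up, looking along -z (the intrinsics and any distortion apply to the point x, -y, -z); pixel columns grow to the right and rows downward; lengths in m; the calibration is good to about 2 mm. The wrist camera is an equidistant fisheye: a pixel r from the principal point sees the ray r / f radians off the axis. A picture is of the moment at which its call begins: read the wrist's pose just before it. calibration takes no time and is no camera call.
- env.hand_in(): hands the job in; it is judged then, once.
The state is a dict: "t": time; "q": joint angles; "joint_velocities": joint speeds; "tau": joint torques, N m; "tool_pos": TCP position; "eef_rot": TCP orientation; "contact_force": force on the tool from outside, world axes, zero at the start; "moment": the same for the moment, N m; "finger_gap": opening from 0.0 (shut) to 1.0 (fully open); "grasp_force": force on a finger pad.
Only numpy, scipy, OpenCV 4.12 (cv2) and the standard library are available. Lean on these libraries where they do the work, as an engineer would, in place of code of your own. Each camera call takes 0.05 s, during which the arm holds its last target. There are 200 camera calls.

## Working session

There is one attempt and no reset: what is moved stays moved. The work goes in short steps, Python scripts to look and compute and a tool call to move; the robot and the scene stay as the last step left them, time stands still between calls to the robot, and variables do not carry over. Pictures are saved under pics/ and viewed, at most 14 in all, crops included, and the job is handed in when it is done.

Besides the shell and the picture viewer there is one more tool, called as a command line: name --argument value ..., lists and objects as JSON in quotes. send_rows: Moves the arm, as the interface text tells. Its arguments: {"type":"object","properties":{"plan":{"type":"array","items":{"type":"array"}},"force":{"type":"number"}},"required":["plan"]}

```bash
mkdir -p pics; python3 - <<'E'
from plant import env
import cv2
for n in ("top","side"):
    im=env.snapshot(n); cv2.imwrite(f"pics/{n}0.png",cv2.resize(im[:,:,::-1],(800,500),interpolation=cv2.INTER_CUBIC)); cv2.imwrite(f"pics/raw_{n}0.png",im[:,:,::-1])
    print(n,env.calibration(n))
print(env.calibration("wrist")); print(env.get_obs(),env.hold_point_z)
E
```

```text
top {'fx': 399.77617470680457, 'fy': 399.77617470680457, 'cx': 324.11391960666805, 'cy': 203.83698104188304, 'world_to_cam': array([[ 0.00785994, -0.99994177,  0.00739387, -0.04954806],
       [ 0.99462167,  0.00858135,  0.10321867, -0.4298512 ],
       [-0.10327611,  0.00654281,  0.99463121, -1.23170408],
       [ 0.        ,  0.        ,  0.        ,  1.        ]])}
side {'fx': 392.95569123045783, 'fy': 392.95569123045783, 'cx': 324.0837490534928, 'cy': 201.23002902922718, 'world_to_cam': array([[ 0.94242154, -0.33428102,  0.00989125, -0.42035485],
       [ 0.17062547,  0.50605251,  0.84545716, -0.06925778],
       [-0.28762578, -0.79508934,  0.53395164, -1.05528826],
       [ 0.        ,  0.        ,  0.        ,  1.        ]])}
{'fx': 309.70691628693146, 'fy': 309.70691628693146, 'cx': 317.07495963675814, 'cy': 194.81440128475333, 'tool_from_camera': array([[ 1.99916735e-04,  9.51584929e-01,  3.07385885e-01,
         7.89666567e-02],
       [ 9.99999674e-01, -4.30859282e-04,  6.83448849e-04,
         9.82023192e-04],
       [ 7.82799686e-04,  3.07385648e-01, -9.51584705e-01,
        -1.42766857e-01],
       [ 0.00000000e+00,  0.00000000e+00,  0.00000000e+00,
         1.00000000e+00]])}
{'t': 0.1, 'q': array([-8.83303751e-01,  4.07696195e-02,  8.39289285e-02, -4.25030221e-04,
       -1.61552386e+00, -3.33701614e-01]), 'joint_velocities': array([ 3.90100586e-04,  1.17518720e-05,  1.82877661e-03, -3.84279309e-05,
        5.27024663e-04, -5.48453513e-04]), 'tau': array([-5.39308065e-03, -3.69346261e+01,  3.48284090e+01,  6.95175022e+00,
       -4.56925001e-03,  1.57810030e-05]), 'tool_pos': array([ 0.20784483, -0.56253184,  0.23037537]), 'eef_rot': array([-1.75983486e-01,  9.84392784e-01,  7.87857726e-04, -1.97964566e-04]), 'contact_force': array([ 0.63649377, -0.42354498,  0.02829648]), 'moment': array([ 0.02231295, -0.04432999,  0.02886667]), 'grasp_force': 0.0, 'finger_gap': 1.000508721698627} 0.0187
```

View pics/top0.png

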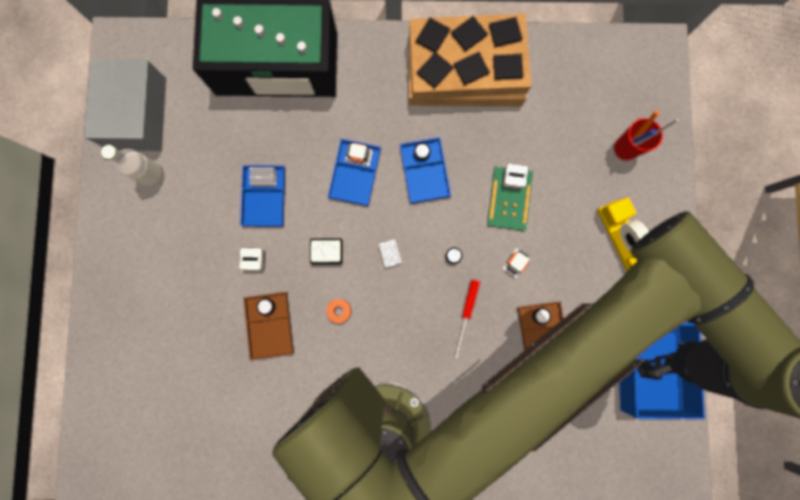

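View pics/side0.png

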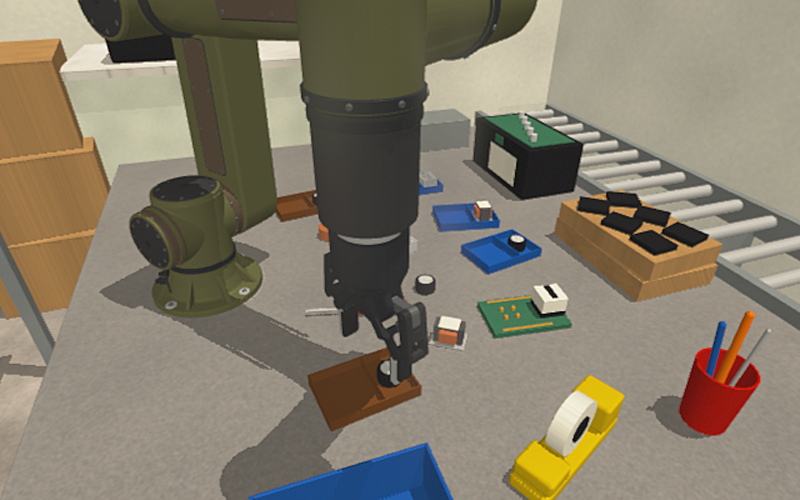

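The top view shows, left to right in the 800x500 picture, the trays: heat sink (263,196), transformer (355,172), knob (425,171), and the board (510,198). The loose parts are the relay (252,260), meter (326,251), heat sink (390,253), knob (454,256) and transformer (517,262).

```bash
python3 - <<'E'
import cv2
im=cv2.imread("pics/raw_top0.png")
for i,(a,b) in enumerate(((184,314),(306,436))):
    c=im[104:230,a:b]; cv2.imwrite(f"pics/c{i}.png",cv2.resize(c,None,fx=4.7,fy=4.7,interpolation=cv2.INTER_CUBIC))
E
```

```text
(no output)
```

View pics/c0.png

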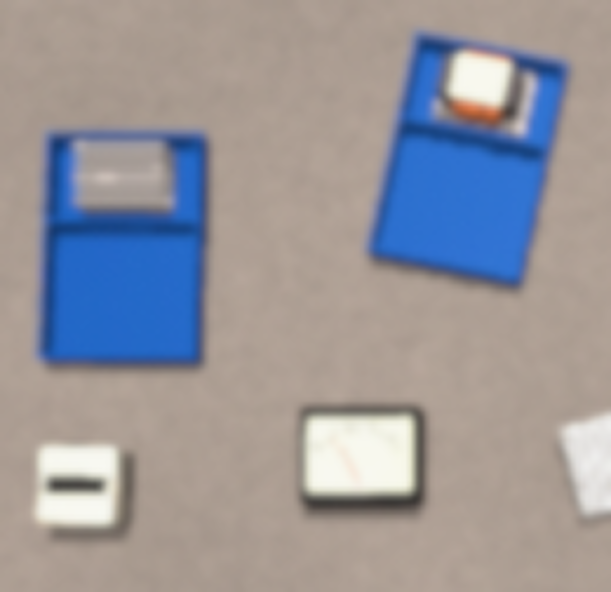

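View pics/c1.png

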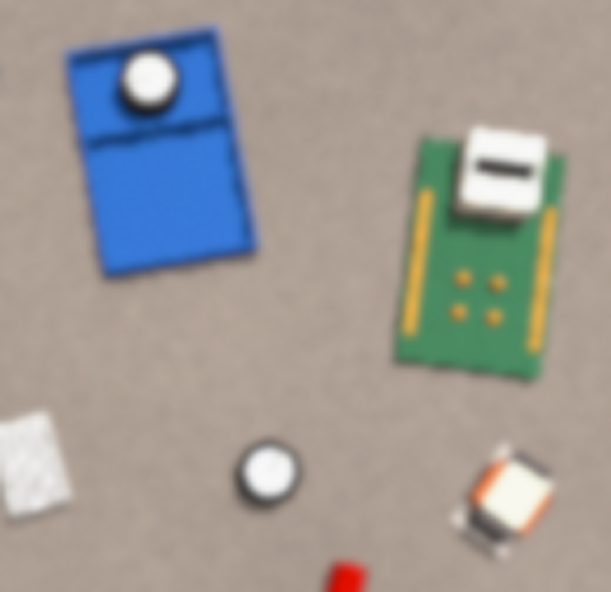

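The heat sink is a plain pale rectangle (c1 about (30,464)), so it could be upside down. I'll check it with the wrist camera. Next I'll work out rough poses.

```bash
cat > h.py <<'E'
from plant import env
import numpy as np, cv2
from scipy.spatial.transform import Rotation as R
def ray(name,uv,pose=None):
    c=env.calibration(name); uv=np.atleast_2d(uv).astype(float)
    p=(uv-[c["cx"],c["cy"]])/[c["fx"],c["fy"]]
    if name!="wrist":
        T=np.linalg.inv(c["world_to_cam"]); d=np.c_[p[:,0],-p[:,1],-np.ones(len(p))]
    else:
        th=np.linalg.norm(p,axis=1); s=np.sin(th)/th
        d=np.c_[p[:,0]*s,-p[:,1]*s,-np.cos(th)]
        o=pose; W=np.eye(4); W[:3,:3]=R.from_quat(o["eef_rot"]).as_matrix(); W[:3,3]=o["tool_pos"]; T=W@c["tool_from_camera"]
    return T[:3,3], d@T[:3,:3].T
def world(name,uv,z,pose=None):
    o,d=ray(name,uv,pose); return o+d*((z-o[2])/d[:,2])[:,None]
def fit(model,pts):
    "2D rigid fit -> x,y,yaw deg, rms mm"
    m=np.array(model,float);p=np.array(pts)[:,:2];mc=m.mean(0);pc=p.mean(0);a=m-mc;b=p-pc
    th=np.arctan2((a[:,0]*b[:,1]-a[:,1]*b[:,0]).sum(),(a*b).sum()); M=np.array([[np.cos(th),-np.sin(th)],[np.sin(th),np.cos(th)]])
    t=pc-M@mc; return np.round([*t*1000,np.degrees(th),1000*np.sqrt(((a@M.T-b)**2).sum(1).mean())],1)
def yawR(y):  # tool down; y = world angle (deg) of the finger line (tool y axis), camera side = -x at y=90
    t=np.radians(y); yv=np.array([np.cos(t),np.sin(t),0]); z=np.array([0,0,-1.]); return np.c_[np.cross(yv,z),yv,z]
def go(xyz,y,frm=None,frm_y=None):
    "shift (mm) and turn from current (or given) pose to target"
    if frm is None:
        o=env.get_obs(); M0=R.from_quat(o["eef_rot"]).as_matrix(); p0=o["tool_pos"]
    else: M0=yawR(frm_y); p0=np.array(frm)
    return np.round(M0.T@(np.array(xyz)-p0)*1000,1), np.round(R.from_matrix(M0.T@yawR(y)).as_rotvec(),4)
E
python3 - <<'E'
from h import *
c0=lambda a:np.array(a)/4.7+[184,104]
c1=lambda a:np.array(a)/4.7+[306,104]
tray=np.array([[108,53],[108,-53],[-48,-53],[-48,53]])/1e3
W=lambda p,z:world("top",p,z)
print("hst",fit(tray,W(c0([(48,132),(208,135),(200,362),(40,362)]),.022)))
print("tt",fit(tray,W(c0([(418,35),(568,65),(522,285),(371,256)]),.022)))
print("kt",fit(tray,W(c1([(67,50),(215,28),(257,250),(106,275)]),.022)))
b=tray.copy();b[:,1]*=50/53
print("board",fit(b,W(c1([(422,137),(566,155),(538,380),(396,362)]),.012)))
print("studs",fit(np.array([[12,12],[12,-12],[-12,12],[-12,-12]])/1e3,W(c1([(463,278),(498,283),(458,312),(494,318)]),.02)))
print("relay",fit(np.array([[25,25],[25,-25],[-25,-25],[-25,25]])/1e3,W(c0([(38,446),(120,446),(118,526),(37,526)]),.044)))
print("hs",fit(np.array([[30,20],[30,-20],[-30,-20],[-30,20]])/1e3,W(c1([(-13,428),(50,412),(72,498),(12,518)]),.03)))
print("knob",W(c1([(269,472)]),.026)); print("transf",W(c1([(515,495)]),.04), W(c1([(502,450),(455,518),(500,555)]),.004))
print("meter",W(c0([(361,455)]),.03))
print(go([.42,0,.30],90))
E
```

```text
hst [5.479e+02 3.157e+02 1.000e-01 1.200e+00]
tt [611.   89.3 -10.7   0.9]
kt [ 619.4 -101.3   10.1    1.8]
board [ 548.9 -310.8   -7.3    1.5]
studs [ 5.494e+02 -3.109e+02 -8.300e+00  3.000e-01]
relay [413.8 333.4   0.8   2.1]
hs [432.7  -9.5  15.9   1.6]
knob [[ 0.42907854 -0.16843515  0.026     ]]
transf [[ 0.41381065 -0.32897511  0.04      ]] [[ 0.44773381 -0.3291391   0.004     ]
 [ 0.40115103 -0.29659358  0.004     ]
 [ 0.37635376 -0.32671049  0.004     ]]
meter [[0.43724601 0.15143103 0.03      ]]
(array([-393.9,  454.3,  -68.9]), array([ 0.0016, -0.0004,  0.3538]))
```

send_rows --plan '[[[-394, 454, -69], [0, 0, 0.354], 1], [[-394, 454, -69], [0, 0, 0.354], 1], [[-394, 454, -69], [0, 0, 0.354], 1], [[-394, 454, -69], [0, 0, 0.354], 1], [[-394, 454, -69], [0, 0, 0.354], 1], [[-394, 454, -69], [0, 0, 0.354], 1], [[-394, 454, -69], [0, 0, 0.354], 1], [[-394, 454, -69], [0, 0, 0.354], 1], [[-394, 454, -69], [0, 0, 0.354], 1], [[-394, 454, -69], [0, 0, 0.354], 1], [[-394, 454, -69], [0, 0, 0.354], 1], [[-394, 454, -69], [0, 0, 0.354], 1]]'

```text
t: 1.6
tool_pos: [0.42, -0.0005, 0.3001]
eef_rot: [-0.0, 1.0, -0.0, -0.0]
contact_force: [-1.1, -0.4, -0.5]
finger_gap: 0.999
grasp_force: 0.0
```

```bash
python3 - <<'E'
from h import *
import pickle
o=env.get_obs(); im=env.snapshot("wrist"); pickle.dump((o,im),open("w1.pkl","wb"))
print(o["t"],o["tool_pos"],o["eef_rot"])
cv2.imwrite("pics/w1.png",cv2.resize(im[:,:,::-1],(800,500),interpolation=cv2.INTER_CUBIC))
E
```

```text
1.6 [ 0.42004087 -0.00053021  0.30005724] [-1.74492559e-04  9.99999920e-01 -1.53324484e-04 -3.25129331e-04]
```

View pics/w1.png

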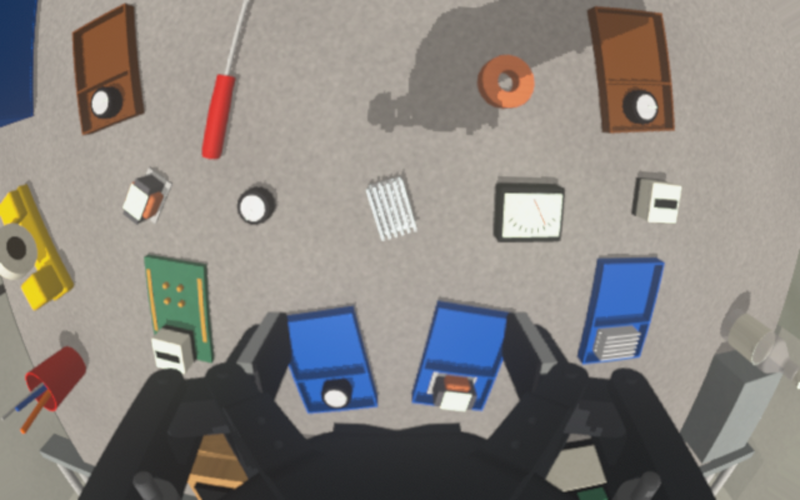

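The wrist view shows every part upright (fins up): heat sink (391,208), knob (254,206), transformer (145,198) and relay (660,202). I'll cross-check the positions and work out the knob moves.

```bash
python3 - <<'E'
from h import *
import pickle
o,im=pickle.load(open("w1.pkl","rb"))
w=lambda a,z:world("wrist",np.array(a)*.8,z,o)
print("knob",w([(252,207)],.026)); 
print("hs",fit(np.array([[-30,-20],[-30,20],[30,20],[30,-20]])/1e3,w([(366,187),(402,177),(417,232),(382,241)],.03)))
print("studs",w([(166,286),(180,284),(168,303),(184,301)],.02).mean(0))
print("relay rib",w([(666,203)],.044))
print("kt",w([(289,318),(356,305),(377,406),(306,411)],.022))
# rectified 1mm/px views at given heights: [transformer z=.04, relay z=.044, knob, hs]
def rect(c,z,s=2,h=60):
    g=np.arange(-h,h,1/s)/1e3; X,Y=np.meshgrid(c[1]-g,c[0]-g)  # cols: -y to right (left=+y), rows up=+x
    P=np.c_[Y.ravel(),X.ravel(),np.full(X.size,z)]
    c_=env.calibration("wrist"); W=np.eye(4); W[:3,:3]=R.from_quat(o["eef_rot"]).as_matrix(); W[:3,3]=o["tool_pos"]
    T=np.linalg.inv(W@c_["tool_from_camera"]); q=P@T[:3,:3].T+T[:3,3]; q[:,1:]*=-1
    r=np.hypot(q[:,0],q[:,1]); k=np.arctan2(r,q[:,2])/r
    u=(c_["cx"]+c_["fx"]*k*q[:,0]).reshape(X.shape).astype(np.float32); v=(c_["cy"]+c_["fy"]*k*q[:,1]).reshape(X.shape).astype(np.float32)
    return cv2.remap(im,u,v,cv2.INTER_CUBIC)[:,:,::-1].copy()
L=[((.413,-.328),.04),((.413,-.328),.004),((.414,.333),.044),((.549,-.311),.02),((.429,-.168),.026),((.433,-.0095),.03)]
t=[rect(*a) for a in L]
for i in t: cv2.line(i,(120,0),(120,239),(0,0,255),1); cv2.line(i,(0,120),(239,120),(0,0,255),1)
cv2.imwrite("pics/r1.png",np.vstack([np.hstack(t[:3]),np.hstack(t[3:])]))
print(go([.429,-.168,.09],100),go([.429,-.168,.002],100))
E
```

```text
knob [[ 0.43118704 -0.16667944  0.026     ]]
hs [435.2  -5.   15.4   1.8]
studs [ 0.54947822 -0.30342074  0.02      ]
relay rib [[0.4158311  0.33805066 0.044     ]]
kt [[ 0.57615334 -0.13632845  0.022     ]
 [ 0.55545956 -0.0491984   0.022     ]
 [ 0.71914145 -0.02737651  0.022     ]
 [ 0.73504541 -0.13249783  0.022     ]]
(array([  -9.2, -167. ,  210.2]), array([-1.000e-04, -2.000e-04, -1.753e-01])) (array([  -9.2, -167. ,  298.2]), array([-1.000e-04, -2.000e-04, -1.753e-01]))
```

View pics/r1.png

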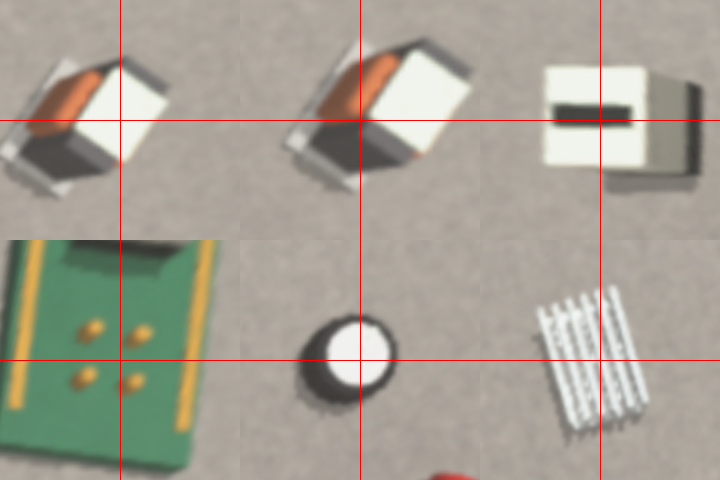

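The rectified tiles (2 px/mm, crosshair at the top-camera estimate) agree to within 2-4 mm: knob cap (360,353), heat sink (594,358), relay top (595,116), studs mean (117,352), transformer top (122,114). Knob first.

send_rows --plan '[[[-11, -167, 210], [0, 0, -0.175], 0.8], [[-11, -167, 210], [0, 0, -0.175], 0.8], [[-11, -167, 210], [0, 0, -0.175], 0.8], [[-11, -167, 210], [0, 0, -0.175], 0.8], [[-11, -167, 210], [0, 0, -0.175], 0.8], [[-11, -167, 255], [0, 0, -0.175], 0.8], [[-11, -167, 297], [0, 0, -0.175], 0.8], [[-11, -167, 297], [0, 0, -0.175], 0.8], [[-11, -167, 297], [0, 0, -0.175], 0.3], [[-11, -167, 297], [0, 0, -0.175], 0.3], [[-11, -167, 297], [0, 0, -0.175], 0.3], [[-11, -167, 297], [0, 0, -0.175], 0.3]]' --force 40

```text
t: 3.15
tool_pos: [0.4332, -0.1677, 0.0065]
eef_rot: [-0.088, 0.996, -0.001, 0.002]
contact_force: [-0.1, -0.2, 7.1]
finger_gap: 0.478
grasp_force: 40.9
```

```bash
python3 - <<'E'
from h import *
o=env.get_obs(); print(o["finger_gap"],o["grasp_force"],o["tool_pos"],o["contact_force"])
p=o["tool_pos"]
for z in (.08,.011,.006): print(go([.620,-.1005,z],100))
E
```

```text
0.4783385864773494 40.93297004699707 [ 0.43320426 -0.16770074  0.00647701] [-0.09927767 -0.24140565  7.13405427]
(array([-196. ,   33.4,  -72.7]), array([-0.0019,  0.0047,  0.0009]))
(array([-195.7,   33.6,   -3.7]), array([-0.0019,  0.0047,  0.0009]))
(array([-195.7,   33.6,    1.3]), array([-0.0019,  0.0047,  0.0009]))
```

```bash
python3 - <<'E'
from h import *
for z in (.08,.011,.006): print(go([.620,-.1005,z],100,[.431,-.1675,.003],100))
E
```

```text
(array([-197.8,   33.2,  -77. ]), array([0., 0., 0.]))
(array([-197.8,   33.2,   -8. ]), array([0., 0., 0.]))
(array([-197.8,   33.2,   -3. ]), array([0., 0., 0.]))
```

send_rows --plan '[[[0, 0, -40], [0, 0, 0], 0.3], [[0, 0, -77], [0, 0, 0], 0.3], [[-198, 33, -77], [0, 0, 0], 0.3], [[-198, 33, -77], [0, 0, 0], 0.3], [[-198, 33, -77], [0, 0, 0], 0.3], [[-198, 33, -77], [0, 0, 0], 0.3], [[-198, 33, -77], [0, 0, 0], 0.3], [[-198, 33, -35], [0, 0, 0], 0.3], [[-198, 33, -10], [0, 0, 0], 0.3], [[-198, 33, -10], [0, 0, 0], 0.3], [[-198, 33, -10], [0, 0, 0], 0.3]]'

```text
t: 4.53
tool_pos: [0.6209, -0.1009, 0.0156]
eef_rot: [-0.087, 0.996, -0.0, 0.001]
contact_force: [0.6, 0.2, 0.3]
finger_gap: 0.475
grasp_force: 41.2
```

send_rows --plan '[[[0, 0, 6], [0, 0, 0], 0.3], [[0, 0, 6], [0, 0, 0], 0.3], [[0, 0, 6], [0, 0, 0], 0.3]]'

```text
t: 4.9
tool_pos: [0.6214, -0.1007, 0.0088]
eef_rot: [-0.087, 0.996, -0.0, 0.001]
contact_force: [2.0, 0.2, 4.9]
finger_gap: 0.477
grasp_force: 42.0
```

```bash
python3 - <<'E'
from h import *
print(go([.4345,-.007,.15],105.7,[.62,-.1005,.007],100))
E
```

```text
(array([ 166.4,  124.3, -143. ]), array([ 0.    ,  0.    , -0.0995]))
```

send_rows --plan '[[[0, 0, 0], [0, 0, 0], 0.65], [[0, 0, 0], [0, 0, 0], 0.65], [[0, 0, 0], [0, 0, 0], 0.65], [[0, 0, -40], [0, 0, 0], 0.65], [[0, 0, -100], [0, 0, 0], 0.8]]'

```text
t: 5.52
tool_pos: [0.6188, -0.1004, 0.1057]
eef_rot: [-0.087, 0.996, 0.0, -0.003]
contact_force: [1.6, 0.5, 1.4]
finger_gap: 0.798
grasp_force: 0.0
```

Now over the heat sink, staying high.

send_rows --plan '[[[166, 124, -60], [0, 0, -0.1], 0.8], [[166, 124, -60], [0, 0, -0.1], 0.8], [[166, 124, -60], [0, 0, -0.1], 0.8], [[166, 124, -60], [0, 0, -0.1], 0.8], [[166, 124, -60], [0, 0, -0.1], 0.8]]'

```text
t: 6.15
tool_pos: [0.4349, -0.0064, 0.1687]
eef_rot: [-0.138, 0.99, 0.001, 0.002]
contact_force: [-0.0, -0.4, -0.4]
finger_gap: 0.796
grasp_force: 0.0
```

```bash
python3 - <<'E'
from h import *
o=env.get_obs(); im=env.snapshot("wrist")
print(o["t"],o["tool_pos"],o["eef_rot"])
cv2.imwrite("pics/w2.png",cv2.resize(im[:,:,::-1],(800,500),interpolation=cv2.INTER_CUBIC))
E
```

```text
6.15 [ 0.43488853 -0.00635505  0.16874745] [-1.38121258e-01  9.90413411e-01  6.87227959e-04  1.82242410e-03]
```

View pics/w2.png

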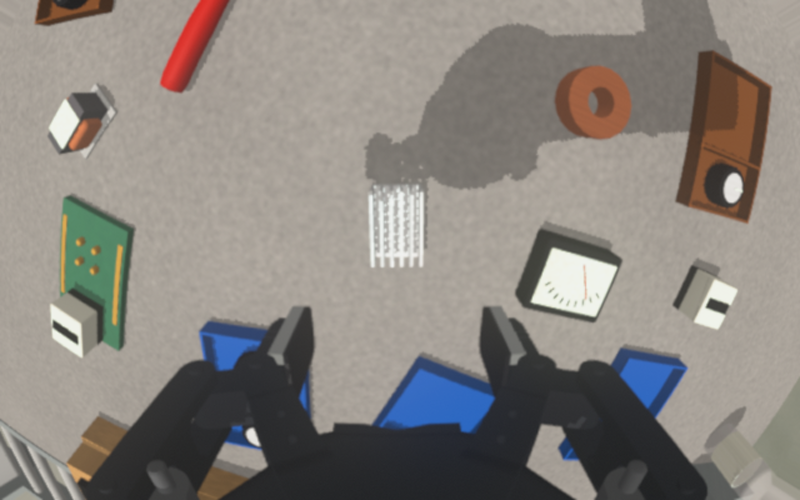

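The heat sink stands square between the fingers at (397,226). Descend and grip.

send_rows --plan '[[[0, 0, 60], [0, 0, 0], 0.75], [[0, 0, 120], [0, 0, 0], 0.75], [[0, 0, 160], [0, 0, 0], 0.75], [[0, 0, 160], [0, 0, 0], 0.75], [[0, 0, 160], [0, 0, 0], 0.2], [[0, 0, 160], [0, 0, 0], 0.2], [[0, 0, 160], [0, 0, 0], 0.2], [[0, 0, 160], [0, 0, 0], 0.2]]' --force 45

```text
t: 7.2
tool_pos: [0.437, -0.0069, 0.0097]
eef_rot: [-0.137, 0.991, 0.0, 0.002]
contact_force: [0.7, 0.4, 6.6]
finger_gap: 0.457
grasp_force: 47.0
```

```bash
python3 - <<'E'
from h import *
print(env.get_obs()["tool_pos"])
for z in (.08,.015): print(go([.548,.3165,z],90,[.4345,-.007,.007],105.7))
E
```

```text
[ 0.43701487 -0.00685923  0.00965498]
(array([-196.8,  280.7,  -73. ]), array([0.   , 0.   , 0.274]))
(array([-196.8,  280.7,   -8. ]), array([0.   , 0.   , 0.274]))
```

send_rows --plan '[[[0, 0, -40], [0, 0, 0], 0.2], [[0, 0, -73], [0, 0, 0], 0.2], [[-197, 281, -73], [0, 0, 0.274], 0.2], [[-197, 281, -73], [0, 0, 0.274], 0.2], [[-197, 281, -73], [0, 0, 0.274], 0.2], [[-197, 281, -73], [0, 0, 0.274], 0.2], [[-197, 281, -73], [0, 0, 0.274], 0.2], [[-197, 281, -73], [0, 0, 0.274], 0.2], [[-197, 281, -73], [0, 0, 0.274], 0.2], [[-197, 281, -35], [0, 0, 0.274], 0.2], [[-197, 281, -10], [0, 0, 0.274], 0.2], [[-197, 281, -10], [0, 0, 0.274], 0.2]]'

```text
t: 8.7
tool_pos: [0.5477, 0.3154, 0.0159]
eef_rot: [-0.0, 1.0, -0.001, -0.001]
contact_force: [0.6, -0.3, -1.3]
finger_gap: 0.458
grasp_force: 46.5
```

send_rows --plan '[[[0, 0, 6], [0, 0, 0], 0.2], [[0, 0, 6], [0, 0, 0], 0.2], [[0, 0, 6], [0, 0, 0], 0.2]]'

```text
t: 9.07
tool_pos: [0.5493, 0.3169, 0.0126]
eef_rot: [-0.0, 1.0, 0.0, 0.001]
contact_force: [0.2, 1.0, 2.2]
finger_gap: 0.458
grasp_force: 46.7
```

```bash
python3 - <<'E'
from h import *
print(go([.415,-.3285,.17],55,[.548,.3165,.111],90))
E
```

```text
(array([ 133., -645.,  -59.]), array([0.    , 0.    , 0.6109]))
```

send_rows --plan '[[[0, 0, 0], [0, 0, 0], 0.6], [[0, 0, 0], [0, 0, 0], 0.6], [[0, 0, 0], [0, 0, 0], 0.6], [[0, 0, -40], [0, 0, 0], 0.6], [[0, 0, -100], [0, 0, 0], 0.8], [[0, 0, -100], [0, 0, 0], 0.8]]'

```text
t: 9.82
tool_pos: [0.5514, 0.3183, 0.1184]
eef_rot: [-0.001, 1.0, 0.003, 0.004]
contact_force: [0.0, -0.6, -0.5]
finger_gap: 0.796
grasp_force: 0.0
```

send_rows --plan '[[[133, -645, -59], [0, 0, 0.611], 0.8], [[133, -645, -59], [0, 0, 0.611], 0.8], [[133, -645, -59], [0, 0, 0.611], 0.8], [[133, -645, -59], [0, 0, 0.611], 0.8], [[133, -645, -59], [0, 0, 0.611], 0.8], [[133, -645, -59], [0, 0, 0.611], 0.8], [[133, -645, -59], [0, 0, 0.611], 0.8], [[133, -645, -59], [0, 0, 0.611], 0.8], [[133, -645, -59], [0, 0, 0.611], 0.8], [[133, -645, -59], [0, 0, 0.611], 0.8], [[133, -645, -59], [0, 0, 0.611], 0.8], [[133, -645, -59], [0, 0, 0.611], 0.8]]'

```text
t: 11.32
tool_pos: [0.4152, -0.3304, 0.1696]
eef_rot: [0.302, 0.953, -0.0, -0.001]
contact_force: [0.1, 0.1, 0.5]
finger_gap: 0.798
grasp_force: 0.0
```

```bash
python3 - <<'E'
from h import *
o=env.get_obs(); im=env.snapshot("wrist")
print(o["t"],o["tool_pos"],o["eef_rot"])
cv2.imwrite("pics/w3.png",cv2.resize(im[:,:,::-1],(800,500),interpolation=cv2.INTER_CUBIC))
import pickle; pickle.dump((o,im),open("w3.pkl","wb"))
E
```

```text
11.325 [ 0.41518637 -0.33043018  0.16963085] [ 3.02260687e-01  9.53225136e-01 -1.62395522e-05 -5.63713735e-04]
```

View pics/w3.png

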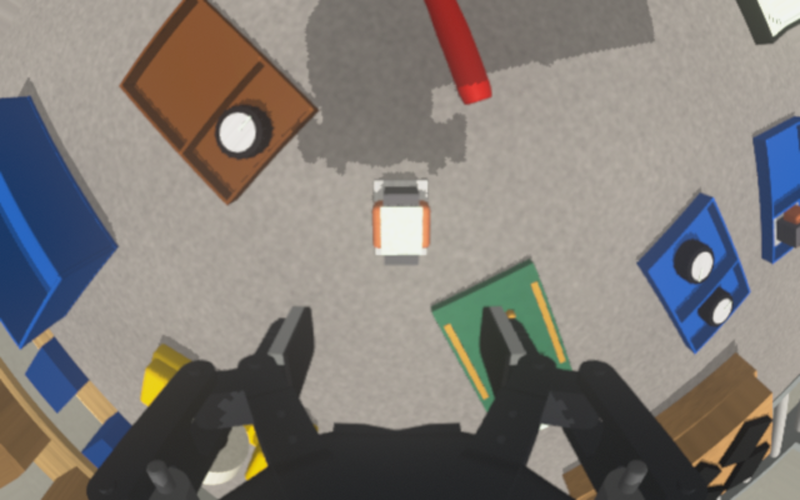

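The transformer is square between the fingers, with its label centre at (401,229). The knob sits upright in its bay at (695,262). I'll check the along-jaw offset.

```bash
python3 - <<'E'
from h import *
import pickle
o,im=pickle.load(open("w3.pkl","rb"))
w=lambda a,z:world("wrist",np.array(a)*.8,z,o)
M=R.from_quat(o["eef_rot"]).as_matrix()
for a,z in (((401,229),.04),((374,179),.004),((428,179),.004)):
    print(np.round((w([a],z)-o["tool_pos"])@M*1000,1))
for z in (.10,.016): print(go([.61,.0895,z],79.3,[.415,-.3285,.007],55))
E
```

```text
[[  2.7   3.7 129.6]]
[[ 34.3 -17.7 165.7]]
[[ 34.3  25.7 165.7]]
(array([ 80. , 454.3, -93. ]), array([ 0.    ,  0.    , -0.4241]))
(array([ 80. , 454.3,  -9. ]), array([ 0.    ,  0.    , -0.4241]))
```

send_rows --plan '[[[2, 2, 60], [0, 0, 0], 0.75], [[2, 2, 120], [0, 0, 0], 0.75], [[2, 2, 161], [0, 0, 0], 0.75], [[2, 2, 161], [0, 0, 0], 0.75], [[2, 2, 161], [0, 0, 0], 0.2], [[2, 2, 161], [0, 0, 0], 0.2], [[2, 2, 161], [0, 0, 0], 0.2], [[2, 2, 161], [0, 0, 0], 0.2]]' --force 70

```text
t: 12.38
tool_pos: [0.4176, -0.3261, 0.0123]
eef_rot: [0.3, 0.954, -0.0, 0.002]
contact_force: [0.2, 3.0, 6.7]
finger_gap: 0.498
grasp_force: 74.7
```

```bash
python3 - <<'E'
from h import *
print(env.get_obs()["finger_gap"])
for z in (.10,.016): print(go([.611,.089,z],79.3,[.4145,-.3257,.009],55))
E
```

```text
0.4983155838775699
(array([ 76.9, 452.4, -91. ]), array([ 0.    ,  0.    , -0.4241]))
(array([ 76.9, 452.4,  -7. ]), array([ 0.    ,  0.    , -0.4241]))
```

send_rows --plan '[[[0, 0, -40], [0, 0, 0], 0.2], [[0, 0, -91], [0, 0, 0], 0.2], [[77, 452, -91], [0, 0, -0.424], 0.2], [[77, 452, -91], [0, 0, -0.424], 0.2], [[77, 452, -91], [0, 0, -0.424], 0.2], [[77, 452, -91], [0, 0, -0.424], 0.2], [[77, 452, -91], [0, 0, -0.424], 0.2], [[77, 452, -91], [0, 0, -0.424], 0.2], [[77, 452, -91], [0, 0, -0.424], 0.2], [[77, 452, -91], [0, 0, -0.424], 0.2], [[77, 452, -91], [0, 0, -0.424], 0.2], [[77, 452, -91], [0, 0, -0.424], 0.2]]'

```text
t: 13.88
tool_pos: [0.6113, 0.0881, 0.1004]
eef_rot: [0.093, 0.996, -0.0, -0.0]
contact_force: [-0.2, -0.3, -3.7]
finger_gap: 0.494
grasp_force: 73.5
```

send_rows --plan '[[[0, 0, 50], [0, 0, 0], 0.2], [[0, 0, 81], [0, 0, 0], 0.2], [[0, 0, 81], [0, 0, 0], 0.2], [[0, 0, 81], [0, 0, 0], 0.2]]'

```text
t: 14.38
tool_pos: [0.6122, 0.0883, 0.021]
eef_rot: [0.093, 0.996, 0.0, 0.001]
contact_force: [-0.5, -0.5, -2.5]
finger_gap: 0.496
grasp_force: 75.8
```

Contact is expected near 0.0153, so lower 6 mm more.

send_rows --plan '[[[0, 0, 5], [0, 0, 0], 0.2], [[0, 0, 7], [0, 0, 0], 0.2], [[0, 0, 7], [0, 0, 0], 0.2], [[0, 0, 7], [0, 0, 0], 0.2]]'

```text
t: 14.88
tool_pos: [0.6123, 0.089, 0.0145]
eef_rot: [0.093, 0.996, 0.0, 0.001]
contact_force: [-2.6, -0.1, 4.1]
finger_gap: 0.501
grasp_force: 76.8
```

send_rows --plan '[[[0, 0, 0], [0, 0, 0], 0.65], [[0, 0, 0], [0, 0, 0], 0.65], [[0, 0, 0], [0, 0, 0], 0.65], [[0, 0, -40], [0, 0, 0], 0.65], [[0, 0, -100], [0, 0, 0], 0.85], [[0, 0, -100], [0, 0, 0], 0.85]]'

```text
t: 15.62
tool_pos: [0.6147, 0.0894, 0.1191]
eef_rot: [0.093, 0.996, 0.002, 0.005]
contact_force: [0.6, 0.5, -1.5]
finger_gap: 0.851
grasp_force: 0.0
```

```bash
python3 - <<'E'
from h import *
print(go([.415,.3345,.17],90.5,[.611,.089,.112],79.3))
E
```

```text
(array([238.2, 204.8, -58. ]), array([ 0.    ,  0.    , -0.1955]))
```

send_rows --plan '[[[238, 205, -58], [0, 0, -0.195], 0.85], [[238, 205, -58], [0, 0, -0.195], 0.85], [[238, 205, -58], [0, 0, -0.195], 0.85], [[238, 205, -58], [0, 0, -0.195], 0.85], [[238, 205, -58], [0, 0, -0.195], 0.85], [[238, 205, -58], [0, 0, -0.195], 0.85], [[238, 205, -58], [0, 0, -0.195], 0.85], [[238, 205, -58], [0, 0, -0.195], 0.85], [[238, 205, -58], [0, 0, -0.195], 0.85]]'

```text
t: 16.75
tool_pos: [0.4164, 0.3334, 0.1699]
eef_rot: [-0.003, 1.0, -0.0, -0.0]
contact_force: [0.3, 0.9, 0.0]
finger_gap: 0.848
grasp_force: 0.0
```

```bash
python3 - <<'E'
from h import *
o=env.get_obs(); im=env.snapshot("wrist")
print(o["t"],o["tool_pos"],o["eef_rot"])
a=im[:,:,::-1]; l=cv2.resize(a,(560,350)); r=cv2.resize(a[130:260,250:390],(560,520),interpolation=cv2.INTER_CUBIC)
cv2.imwrite("pics/w4.png",r); cv2.imwrite("pics/raw_w4.png",a)
E
```

```text
16.75 [0.41639937 0.33337557 0.16987891] [-3.44104535e-03  9.99994010e-01 -3.08510651e-04 -2.11644260e-04]
```

View pics/w4.png

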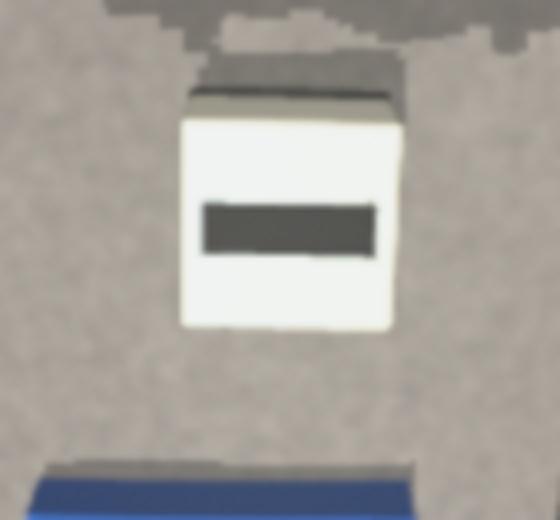

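The relay's white top has corners (182,120), (403,123), (392,330) and (182,327) in the 4x crop, so it is nearly square to the jaws.

```bash
python3 - <<'E'
from h import *
o=env.get_obs(); M=R.from_quat(o["eef_rot"]).as_matrix()
w=lambda a,z:((world("wrist",np.array(a)/4+[250,130],z,o)-o["tool_pos"])@M)
m=np.array([[25,-25],[25,25],[-25,25],[-25,-25]])/1e3
for z in (.040,.044):
  print(fit(m,w([(182,120),(403,123),(392,330),(182,327)],z)), fit(m*[.24,.8],w([(203,204),(376,206),(375,256),(203,254)],z)))
E
```

```text
[-1.2  5.6  1.   0.2] [-1.9  5.5  0.6  0.2]
[-0.   5.6  1.   0.7] [-0.7  5.4  0.6  0.5]
```

send_rows --plan '[[[-2, 4, 60], [0, 0, 0.014], 0.85], [[-2, 4, 120], [0, 0, 0.014], 0.85], [[-2, 4, 161], [0, 0, 0.014], 0.85], [[-2, 4, 161], [0, 0, 0.014], 0.85], [[-2, 4, 161], [0, 0, 0.014], 0.3], [[-2, 4, 161], [0, 0, 0.014], 0.3], [[-2, 4, 161], [0, 0, 0.014], 0.3], [[-2, 4, 161], [0, 0, 0.014], 0.3], [[-2, 4, 161], [0, 0, 0.014], 0.3]]' --force 60

```text
t: 17.92
tool_pos: [0.419, 0.3399, 0.0124]
eef_rot: [0.002, 1.0, 0.002, 0.002]
contact_force: [0.7, -0.4, 6.7]
finger_gap: 0.574
grasp_force: 64.5
```

```bash
python3 - <<'E'
from h import *
print(go([.575,-.311,.165],82,[.417,.3385,.129],89.7))
E
```

```text
(array([-161.4, -648.7,  -36. ]), array([0.    , 0.    , 0.1344]))
```

send_rows --plan '[[[0, 0, -40], [0, 0, 0], 0.3], [[0, 0, -90], [0, 0, 0], 0.3], [[0, 0, -120], [0, 0, 0], 0.3]]'

```text
t: 18.3
tool_pos: [0.4182, 0.3391, 0.133]
eef_rot: [0.003, 1.0, 0.002, 0.001]
contact_force: [1.0, 0.6, -1.2]
finger_gap: 0.577
grasp_force: 63.7
```

send_rows --plan '[[[-161, -649, -36], [0, 0, 0.134], 0.3], [[-161, -649, -36], [0, 0, 0.134], 0.3], [[-161, -649, -36], [0, 0, 0.134], 0.3], [[-161, -649, -36], [0, 0, 0.134], 0.3], [[-161, -649, -36], [0, 0, 0.134], 0.3], [[-161, -649, -36], [0, 0, 0.134], 0.3], [[-161, -649, -36], [0, 0, 0.134], 0.3], [[-161, -649, -36], [0, 0, 0.134], 0.3], [[-161, -649, -36], [0, 0, 0.134], 0.3], [[-161, -649, -36], [0, 0, 0.134], 0.3], [[-161, -649, -36], [0, 0, 0.134], 0.3], [[-161, -649, -36], [0, 0, 0.134], 0.3]]'

```text
t: 19.8
tool_pos: [0.5749, -0.3142, 0.1644]
eef_rot: [0.072, 0.997, 0.0, -0.001]
contact_force: [0.6, 1.3, -2.0]
finger_gap: 0.576
grasp_force: 63.6
```

send_rows --plan '[[[0, 0, 0], [0, 0, 0], 0.3], [[0, 0, 0], [0, 0, 0], 0.3], [[0, 0, 0], [0, 0, 0], 0.3], [[0, 0, 0], [0, 0, 0], 0.3]]'

```text
t: 20.3
tool_pos: [0.5754, -0.3107, 0.1656]
eef_rot: [0.069, 0.998, 0.0, 0.0]
contact_force: [-0.8, 0.4, -1.9]
finger_gap: 0.576
grasp_force: 63.6
```

```bash
python3 - <<'E'
from h import *
import pickle
o=env.get_obs(); im=env.snapshot("wrist"); pickle.dump((o,im),open("w5.pkl","wb"))
print(o["t"],o["tool_pos"],o["eef_rot"])
cv2.imwrite("pics/w5.png",cv2.resize(im[110:310,180:446,::-1],None,fx=3,fy=3,interpolation=cv2.INTER_CUBIC))
E
```

```text
20.3 [ 0.57543089 -0.31074962  0.16563965] [6.90578520e-02 9.97612630e-01 2.52676983e-05 2.30827863e-04]
```

View pics/w5.png

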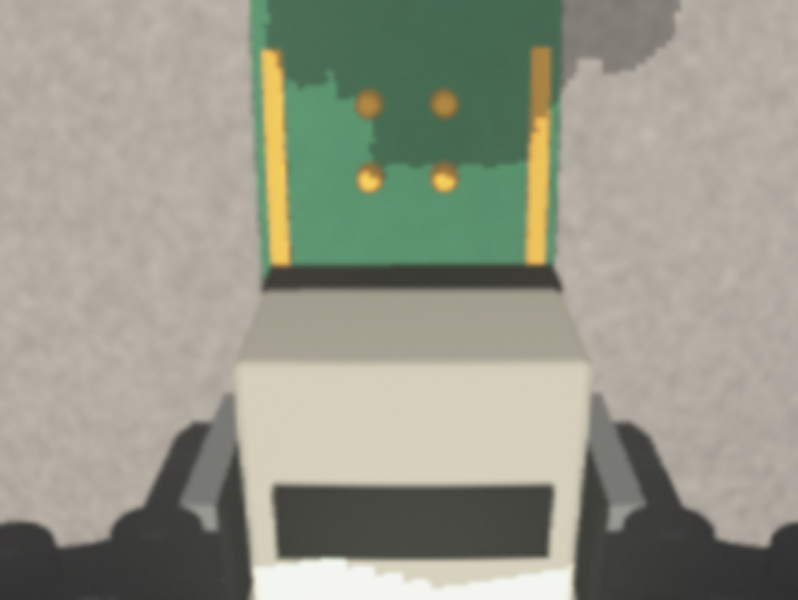

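The stud tops are at (369,103), (444,103), (369,179) and (444,179). The held relay's top edge runs (238,362)-(589,362) and its bottom edge (269,267)-(553,267). Both are parallel, so yaw is good.

```bash
python3 - <<'E'
from h import *
import pickle
o,im=pickle.load(open("w5.pkl","rb"))
M=R.from_quat(o["eef_rot"]).as_matrix()
def tool(a,zt):  # at tool depth zt, assuming vertical tool
    return np.round((world("wrist",np.array(a)/3+[180,110],o["tool_pos"][2]-zt,o)-o["tool_pos"])@M*1000,1)
zs=o["tool_pos"][2]-.020
s=tool([(369,103),(444,103),(369,179),(444,179)],zs); print(s,s.mean(0))
print(fit(np.array([[12,-12],[12,12],[-12,-12],[-12,12]])/1e3,s[:,:2]/1e3))
print("bot",tool([(269,267),(553,267)],.0122)); print("baseTop",tool([(263,290),(562,290)],.0012));print("top",tool([(238,362),(589,362)],-.032),tool([(238,362),(589,362)],-.029))
print("rib",tool([(274,485),(553,485),(277,557),(549,557)],-.032))
E
```

```text
[[ 35.9 -12.6 145.6]
 [ 35.9  10.8 145.6]
 [ 11.4 -12.9 145.6]
 [ 11.4  11.  145.6]] [ 23.65   -0.925 145.6  ]
[23.6 -0.9  0.1  0.3]
bot [[ 26.9 -24.5  12.2]
 [ 27.   25.9  12.2]]
baseTop [[ 26.6 -24.    1.2]
 [ 26.6  25.8   1.2]]
top [[ 28.6 -22.2 -32. ]
 [ 28.6  24.3 -32. ]] [[ 27.2 -22.8 -29. ]
 [ 27.3  24.9 -29. ]]
rib [[  9.5 -18.5 -32. ]
 [  9.5  20.7 -32. ]
 [ -3.2 -19.  -32. ]
 [ -3.2  21.  -32. ]]
```

The offset from relay to studs is about (+21.8, -1.8) mm in tool axes. I'll drop closer at the same offset and re-measure.

send_rows --plan '[[[0, -2, 50], [0, 0, 0], 0.3], [[0, -2, 88], [0, 0, 0], 0.3], [[0, -2, 88], [0, 0, 0], 0.3], [[0, -2, 88], [0, 0, 0], 0.3], [[0, -2, 88], [0, 0, 0], 0.3], [[0, -2, 88], [0, 0, 0], 0.3]]'

```text
t: 21.1
tool_pos: [0.5757, -0.3136, 0.079]
eef_rot: [0.07, 0.998, -0.0, 0.001]
contact_force: [-0.5, 0.5, -0.9]
finger_gap: 0.571
grasp_force: 63.6
```

```bash
python3 - <<'E'
from h import *
import pickle
o=env.get_obs(); im=env.snapshot("wrist"); pickle.dump((o,im),open("w6.pkl","wb"))
print(o["t"],o["tool_pos"],o["eef_rot"])
cv2.imwrite("pics/w6.png",cv2.resize(im[110:310,180:446,::-1],None,fx=3,fy=3,interpolation=cv2.INTER_CUBIC))
E
```

```text
21.1 [ 0.57574621 -0.31358059  0.07898605] [ 6.95363750e-02  9.97578658e-01 -2.28479395e-04  1.20912307e-03]
```

View pics/w6.png

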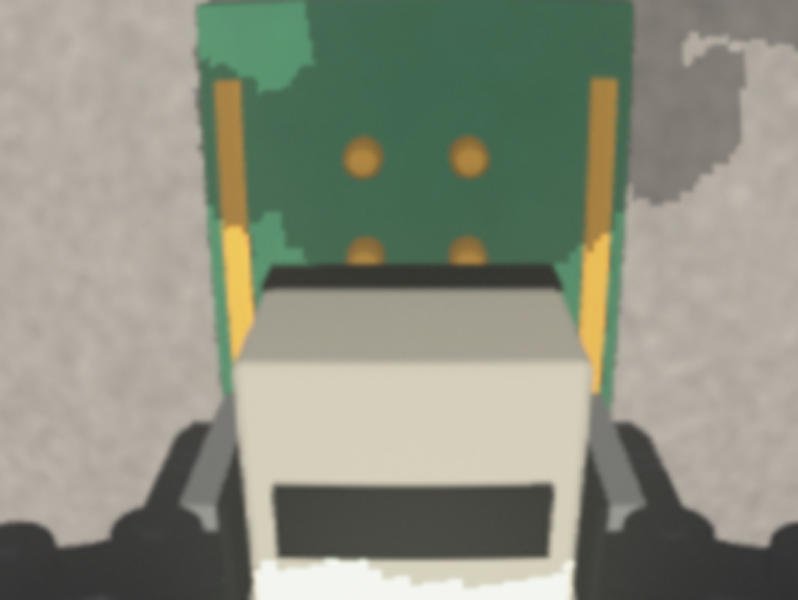

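The front stud tops are at (363,158) and (469,158), and the rear pair is half hidden at (366,257) and (467,257). The relay appears unchanged in the grip.

```bash
python3 - <<'E'
from h import *
import pickle
o,im=pickle.load(open("w6.pkl","rb"))
M=R.from_quat(o["eef_rot"]).as_matrix()
def tool(a,z): return np.round((world("wrist",np.array(a)/3+[180,110],z,o)-o["tool_pos"])@M*1000,1)
s=tool([(363,158),(469,158),(366,257),(467,257)],.02); print(s,s.mean(0))
print("bot",tool([(269,267),(553,267)],o["tool_pos"][2]-.0122))
E
```

```text
[[ 36.7 -10.   58.9]
 [ 36.7  13.5  58.9]
 [ 13.5  -9.7  59. ]
 [ 13.6  13.4  58.9]] [25.125  1.8   58.925]
bot [[ 27.  -24.5  12.1]
 [ 27.   25.8  12.1]]
```

```bash
python3 - <<'E'
from h import *
import pickle
o,im=pickle.load(open("w6.pkl","rb"))
M=R.from_quat(o["eef_rot"]).as_matrix()
print((o["tool_pos"]+M@[.0227,.0012,0]), M[:,0],M[:,1])
E
```

```text
[ 0.55343228 -0.3092429   0.07893023] [-0.99032646  0.13873545 -0.00244417] [ 1.38736560e-01  9.90329281e-01 -2.87696267e-04]
```

send_rows --plan '[[[22, 1, 30], [0, 0, 0], 0.3], [[22, 1, 38], [0, 0, 0], 0.3], [[22, 1, 38], [0, 0, 0], 0.3], [[22, 1, 38], [0, 0, 0], 0.3], [[22, 1, 38], [0, 0, 0], 0.3], [[22, 1, 38], [0, 0, 0], 0.3], [[22, 1, 38], [0, 0, 0], 0.3], [[22, 1, 38], [0, 0, 0], 0.3]]'

```text
t: 22.15
tool_pos: [0.5534, -0.3093, 0.0393]
eef_rot: [0.07, 0.998, 0.0, 0.0]
contact_force: [-0.6, -0.5, -1.0]
finger_gap: 0.571
grasp_force: 63.6
```

Lateral position is right on target. Lower gently onto the studs.

send_rows --plan '[[[0, 0, 5], [0, 0, 0], 0.3], [[0, 0, 9], [0, 0, 0], 0.3], [[0, 0, 12], [0, 0, 0], 0.3], [[0, 0, 12], [0, 0, 0], 0.3], [[0, 0, 12], [0, 0, 0], 0.3]]'

```text
t: 22.78
tool_pos: [0.5537, -0.3094, 0.0272]
eef_rot: [0.07, 0.998, 0.0, 0.0]
contact_force: [4.0, -2.4, -3.8]
finger_gap: 0.576
grasp_force: 63.6
```

send_rows --plan '[[[0, 0, 3], [0, 0, 0], 0.3], [[0, 0, 6], [0, 0, 0], 0.3], [[0, 0, 8], [0, 0, 0], 0.3], [[0, 0, 8], [0, 0, 0], 0.3], [[0, 0, 8], [0, 0, 0], 0.3]]'

```text
t: 23.4
tool_pos: [0.5544, -0.31, 0.0244]
eef_rot: [0.069, 0.998, -0.001, 0.002]
contact_force: [-5.2, 4.9, 19.0]
finger_gap: 0.577
grasp_force: 66.1
```

It has reached the home height (0.0244) with 19 N. Relax, release, lift and look.

send_rows --plan '[[[0, 0, -5], [0, 0, 0], 0.3], [[0, 0, -5], [0, 0, 0], 0.8], [[0, 0, -5], [0, 0, 0], 0.8], [[0, 0, -5], [0, 0, 0], 0.8], [[0, 0, -5], [0, 0, 0], 0.8], [[0, 0, -45], [0, 0, 0], 0.8], [[0, 0, -100], [0, 0, 0], 0.8], [[0, 0, -160], [0, 0, 0], 0.8], [[80, 60, -220], [0, 0, 0], 0.8], [[130, 120, -250], [0, 0, 0], 0.8], [[130, 160, -250], [0, 0, 0], 0.8], [[130, 160, -250], [0, 0, 0], 0.8]]'

```text
t: 24.9
tool_pos: [0.4459, -0.1314, 0.2708]
eef_rot: [0.069, 0.998, 0.0, 0.001]
contact_force: [0.7, 0.1, -0.5]
finger_gap: 0.799
grasp_force: 0.0
```

send_rows --plan '[[[0, 62, 0], [0, 0, 0], 0.8], [[0, 124, 0], [0, 0, 0], 0.8], [[0, 124, 0], [0, 0, 0], 0.8], [[0, 124, 0], [0, 0, 0], 0.8]]'

```text
t: 25.4
tool_pos: [0.464, -0.01, 0.2694]
eef_rot: [0.069, 0.998, -0.0, 0.0]
contact_force: [0.3, -0.7, -0.0]
finger_gap: 0.799
grasp_force: 0.0
```

```bash
python3 - <<'E'
from h import *
o=env.get_obs(); im=env.snapshot("wrist"); s=env.snapshot("side")
print(o["t"],o["tool_pos"])
cv2.imwrite("pics/w7.png",cv2.resize(im[:,:,::-1],(800,500),interpolation=cv2.INTER_CUBIC))
cv2.imwrite("pics/s7.png",cv2.resize(s[130:290,300:500,::-1],None,fx=3.7,fy=3.7,interpolation=cv2.INTER_CUBIC))
E
```

```text
25.4 [ 0.46400514 -0.00999271  0.26940334]
```

View pics/w7.png

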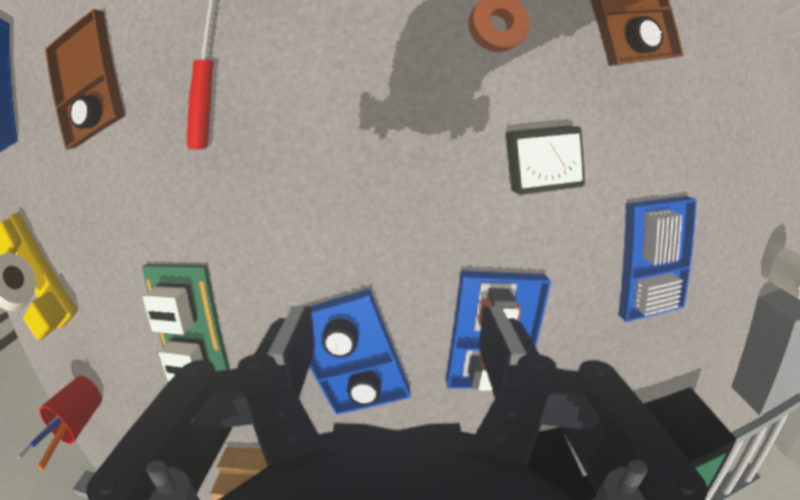

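View pics/s7.png

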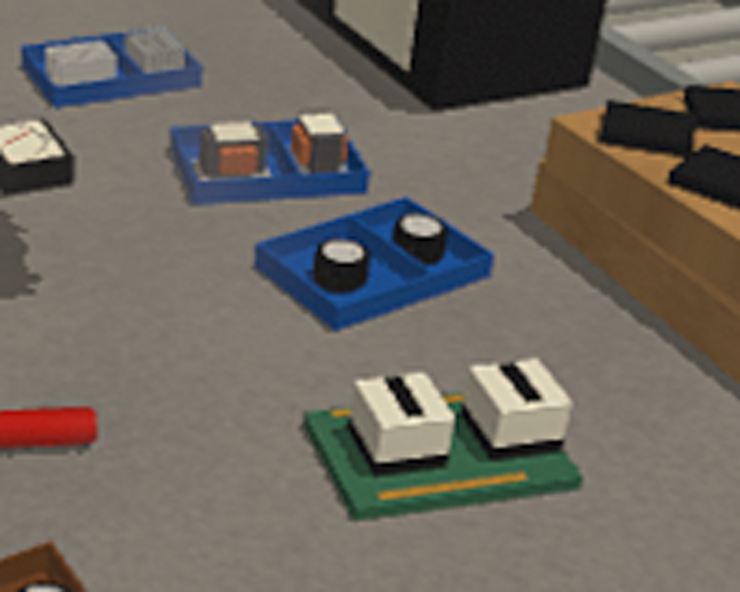

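Both pictures show the knob, heat sink and transformer flat and upright in their bays. The loose relay, at (400,420) in the side crop, is level with the fixed one at (520,405) on the board, and the meter is untouched. I'm handing in.

```bash
python3 -c "
from plant import env
print(env.hand_in())"
```

```text
the job is handed in; nothing more can be done
None
```

The job is handed in at about 25 s of robot time: knob, heat sink and transformer sit upright in their bays, the relay is pressed home on its studs, and the meter was not touched; no verdict was returned.

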